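Build the sieve stack on the shaker

TASK

Get the sieve shaker ready for a grain-size test: build the stack one piece at a time from the bottom up on the pan of the shaker, first the fine sieve, then the medium one, then the coarse one, and last the lid, each nested fully home and level in the rim below it. Do not knock over or push aside the two small vials that stand among the pieces, and leave the finished stack released and standing still.

Things in the scene. Friction and masses are not known exactly. Their poses are not given: they have to be found in the camera images.
- shaker: White round sieve shaker, fixed to the worktop, about 104 mm across and 42 mm tall, with a small control panel on one side. On its top a 60 mm steel receiver pan is clamped (two low clamps beside it, below its rim), open at the top; its rim is 75 mm above the worktop. Origin: centre of the underside, on the worktop.
- pan_rim (a point): Centre of the pan's open rim on the shaker, at the height of the rim's top (75 mm above the worktop). Opening 54 mm, more than 10 mm deep. A sieve nested home in it has its own origin 8 mm below this point.
- fine_sieve: Fine sieve: lowest of the three, 30 mm tall, mesh so close (2.2 mm) that it looks nearly solid. About 100 g. Round upright steel frame, 60 mm across; below it a tapering skirt 8 mm deep (43 to 51 mm across) that fits into the 54 mm opening of a rim. Yaw does not matter. Origin: underside centre of the skirt, z up. Straight wall from 8 to 30 mm above it; a piece nested on top has its origin 22 mm above this one.
- medium_sieve: Medium sieve: 38 mm tall, mesh of 5 mm pitch (about ten wires each way). About 110 g. Round upright steel frame, 60 mm across; below it a tapering skirt 8 mm deep (43 to 51 mm across) that fits into the 54 mm opening of a rim. Yaw does not matter. Origin: underside centre of the skirt, z up. Straight wall from 8 to 38 mm above it; a piece nested on top has its origin 30 mm above this one.
- coarse_sieve: Coarse sieve: tallest, 46 mm, wide-open grid, 12.5 mm pitch (five wires each way). About 120 g. Round upright steel frame, 60 mm across; below it a tapering skirt 8 mm deep (43 to 51 mm across) that fits into the 54 mm opening of a rim. Yaw does not matter. Origin: underside centre of the skirt, z up. Straight wall from 8 to 46 mm above it; a piece nested on top has its origin 38 mm above this one.
- sieve_lid: Lid: solid steel disc 60 mm across with the same 8 mm tapering skirt below it (43 to 51 mm across) and an upright black plastic cylindrical knob in the middle, 18 mm across. Disc from 8 to 16 mm above the origin, knob from 16 to 38 mm. About 100 g. Origin: centre of the underside of the skirt, z up.
- vial_dark_cap: Glass screw-cap vial, 25 mm across, 60 mm tall, standing upright among the sieves; clear with a black cap. Must stay. Origin: centre of its underside.
- vial_brown: Glass screw-cap vial, 25 mm across, 60 mm tall, standing upright among the sieves; brown with a black cap. Must stay. Origin: centre of its underside.
There are look-alikes about, which are no part of the job. What is shaped like the sieve_lid but brown is not meant.

How it is judged:
By the outcome, as a careful person would: the job done as asked, in the order asked, and still so for the second after the job is handed in, with the robot touching nothing.
It also fails if it takes over 96 s, if anything falls off the work surface, if the arm or the gripper's body presses on something with over 40 N, if the wrist force passes 120 N, or if a joint passes its speed limit or range.

ROBOT

A 6-joint arm with a two-finger parallel gripper is mounted at the origin on a cart in front of the work surface, level with it; the furniture and walls round the work are solid. World frame = base frame: x ahead of the robot, y to its left, z up, the work surface at z = 0. Lengths are in m, angles in rad, forces in N, time in s.
With the tool pointing down it reaches from about 0.3 to 0.775 m from the base axis. Payload 14.6 kg.
Tool frame: the origin (TCP) lies on the centre line of the jaws, within the pads' length; the fingertips stand 19 mm ahead of it and the grasp point (between the pads) is the TCP; z points along the fingers, y is the direction in which the jaws open and shut (so a half turn about z gives the same grasp; the last joint's range is limited). The gripper opens to 85 mm and grips with 20 to 120 N. Pads are 22 mm wide; open, the fingers measure 114 mm over their backs; the gripper's body (76 mm by 85 mm) begins 54 mm behind the grasp point. The pads swing forward as they close: fully open they stand 13 mm farther back than shut.
Start: joints at [-1.259, 0.3, 1.521, -0, 1.321, -0.067], TCP at [0.203, -0.511, 0.25] pointing down, gripper open.
Joint ranges: [-3.03, 3.03], [-0.79, 2.21], [0.23, 2.52], [-1.04, 4.18], [0, 3.07], [-2.55, 2.55]. Speed limits (rad/s): [2.22, 2.22, 2.57, 3.14, 3.14, 3.14].

INTERFACE

Orientations are given as [roll, pitch, yaw] about the fixed x, y, z axes, in that order (R = Rz(yaw) Ry(pitch) Rx(roll)).
In Python, from rig import sensors, imaging, sign_off, nets gives the robot as it stands. The module is installed in compiled form; this text tells all that it offers.
- The arm moves only by the tool arm_command, never from a script. Its argument "series" is a list that holds one entry, the list of rows, each a list of 5 numbers: the opening, from 0 (shut) to 1 (fully open), then the shift along the world's x, y, z in mm, then the turn about the world's z in rad. In form: [[[hand, dx, dy, dz, twist], ...]]. A call has exactly 8 rows; each row is the pose to reach, as a shift and turn from the pose commanded when the call began; what a row does not reach only later rows make up. A row lasts 1/10 s, in which the tool goes at most 50 mm and 8.59 degrees, less where a joint would pass 70% of its speed; a pose out of reach is approached as far as the arm can. A call with a gripper value outside its range is refused whole. The fingers move at their own pace and stop on an object; "squeeze" is the grip in N (left out, the last holds). Time passes only in rows, so rows that repeat a pose let the fingers close, or fill a call up. It gives the time, the measured TCP pose, the force and the opening at its end, in the units of the state.
- sensors.observe(): the state, without advancing time (a new reading comes with each control period).
- imaging.snapshot(name): name is "scene" or "top"; returns a dict with "color" (420x560x3 uint8, blue, green, red), "depth" (420x560 float32, m along the optical axis (not along the pixel's ray), 0 where there is no reading), "fx", "fy", "cx", "cy" (pixels), "extrinsics" (4x4, takes a point from world to camera coordinates). Camera axes: x right, y down, z forward; pixel columns grow to the right and rows downward; lengths in m; the calibration is good to about 2 mm. A picture is of the moment at which its call begins.
- sign_off(): hands the job in, once; it reports no verdict.
Trained networks look in the newest picture that a camera, given by its name, has taken for a name from the list of things; names that differ only in an ending like _2 or _b are one class to them, and where a whole thing is asked for, a point or a joint stands for the part that bears it (a point fixed in the world has none). Each returns a list of dicts, best first, with "confidence" (0 to 1); they miss things now and then, are a little off and sometimes report something else, mostly with a low value. They report only what shows in the picture. A call takes as long as a camera call. They do not tell look-alikes from the thing itself.
- nets.silhouettes(camera, thing): "mask" (420x560 bool, what is visible of it) and "pixel" ([column, row] in pixels, amid what is visible of it).
- nets.pinpoint(camera, thing): "pixel" ([column, row] in pixels: a listed point, or the origin of a listed thing).
The state is a dict: "t": time; "q": joint angles; "qvel": joint speeds; "joint_torque": joint torques, N m; "tool_pos": TCP position; "eef_rot": TCP orientation; "wrist_force": force on the tool from outside, world axes, zero at the start; "moment": the same for the moment, N m; "gripper_width": finger opening in m.
Only numpy, scipy, OpenCV 4.12 (cv2) and the standard library are available. Lean on these libraries where they do the work, as an engineer would, in place of code of your own. Each camera call takes 0.05 s, during which the arm holds its last target.

## Working session

There is one attempt and no reset: what is moved stays moved. The work goes in short steps, Python scripts to look and compute and a tool call to move; the robot and the scene stay as the last step left them, time stands still between calls to the robot, and variables do not carry over. Pictures are saved under pics/ and viewed, and the job is handed in when it is done.

Besides the shell and the picture viewer there is one more tool, called after "Emit:" as name(argument=value, ...) on one line, values as JSON. arm_command: Moves the arm, as the interface text tells. Its arguments: {"type":"object","properties":{"series":{"type":"array"},"squeeze":{"type":"number"}},"required":["series"]}

```bash
mkdir -p pics; ls; python3 - <<'E'
from rig import sensors, imaging, nets
import cv2, numpy as np
s=sensors.observe()
for k in s: print(k, np.round(s[k],3))
for n in ("scene","top"):
    im=imaging.snapshot(n); cv2.imwrite(f"pics/{n}0.png",im["color"])
    np.savez(f"{n}0.npz",**im)
    print(n,im["fx"],im["cx"],im["cy"],np.round(im["extrinsics"],3).tolist())
    for t in ("shaker","pan_rim","fine_sieve","medium_sieve","coarse_sieve","sieve_lid","vial_dark_cap","vial_brown"):
        print(t,[(np.round(d["pixel"]).tolist(),round(float(d["confidence"]),2),int(d["mask"].sum())) for d in nets.silhouettes(n,t)] if t!="pan_rim" else "", [(np.round(d["pixel"],1).tolist(),round(float(d["confidence"]),2)) for d in nets.pinpoint(n,t)])
print(sensors.observe()["t"])
E
```

```text
pics
t 0.0
q [-1.259  0.3    1.522  0.     1.321 -0.067]
qvel [-0.003  0.001 -0.     0.002  0.    -0.   ]
joint_torque [-5.0000e-03 -5.4352e+01 -3.6179e+01 -0.0000e+00  4.0000e-03  0.0000e+00]
tool_pos [ 0.203 -0.511  0.25 ]
eef_rot [-3.14  -0.     0.379]
wrist_force [-0.132  0.068  0.068]
moment [-0.014 -0.008  0.043]
gripper_width 0.085
scene 417.0670593087125 275.56289787682624 209.00107976004452 [[-0.868, -0.496, -0.003, 0.409], [-0.283, 0.5, -0.818, 0.31], [0.407, -0.71, -0.575, 0.515], [0.0, 0.0, 0.0, 1.0]]
shaker [([290.0, 295.0], 0.9, 2861)] [([288.7, 305.3], 0.85)]
pan_rim  [([288.6, 276.1], 0.57)]
fine_sieve [([339.0, 245.0], 0.76, 744)] [([339.9, 250.1], 0.91), ([292.0, 304.4], 0.27)]
medium_sieve [([315.0, 184.0], 0.87, 509)] [([312.9, 194.7], 0.73)]
coarse_sieve [([364.0, 202.0], 0.78, 676)] [([366.3, 210.0], 0.6)]
sieve_lid [([169.0, 246.0], 0.92, 526), ([271.0, 186.0], 0.89, 315), ([254.0, 226.0], 0.68, 494)] [([254.0, 232.2], 0.93), ([271.3, 188.8], 0.86), ([169.5, 250.8], 0.59)]
vial_dark_cap [([286.0, 254.0], 0.61, 288)] [([282.3, 268.9], 0.53), ([322.8, 221.5], 0.1
[... 206 characters left out ...]
, -0.983, 1.076], [0.0, 0.0, 0.0, 1.0]]
shaker [([192.0, 267.0], 0.88, 1955)] [([194.7, 268.1], 0.59)]
pan_rim  [([188.7, 264.7], 0.74), ([347.3, 275.1], 0.54)]
fine_sieve [([276.0, 276.0], 0.85, 633), ([260.0, 193.0], 0.45, 555)] [([279.2, 278.8], 0.63)]
medium_sieve [([355.0, 214.0], 0.91, 646)] [([352.1, 216.3], 0.65)]
coarse_sieve [([356.0, 277.0], 0.85, 493)] [([343.9, 275.6], 0.6)]
sieve_lid [([202.0, 147.0], 0.88, 565), ([332.0, 172.0], 0.77, 569), ([258.0, 191.0], 0.66, 551)] [([260.0, 194.0], 0.92), ([201.4, 145.6], 0.8), ([331.4, 171.7], 0.64)]
vial_dark_cap [([232.0, 238.0], 0.42, 140), ([278.0, 278.0], 0.25, 643)] [([233.3, 241.5], 0.5)]
vial_brown [] [([309.6, 246.3], 0.59)]
1.6
```

```bash
python3 - <<'E'
import cv2
a=cv2.imread("pics/top0.png"); cv2.imwrite("pics/topc.png",cv2.resize(a[110:330,130:420],None,fx=2.7,fy=2.7,interpolation=cv2.INTER_CUBIC))
a=cv2.imread("pics/scene0.png"); cv2.imwrite("pics/scenec.png",cv2.resize(a[150:350,130:420],None,fx=2.7,fy=2.7,interpolation=cv2.INTER_CUBIC))
E
```

```text
(no output)
```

View pics/topc.png

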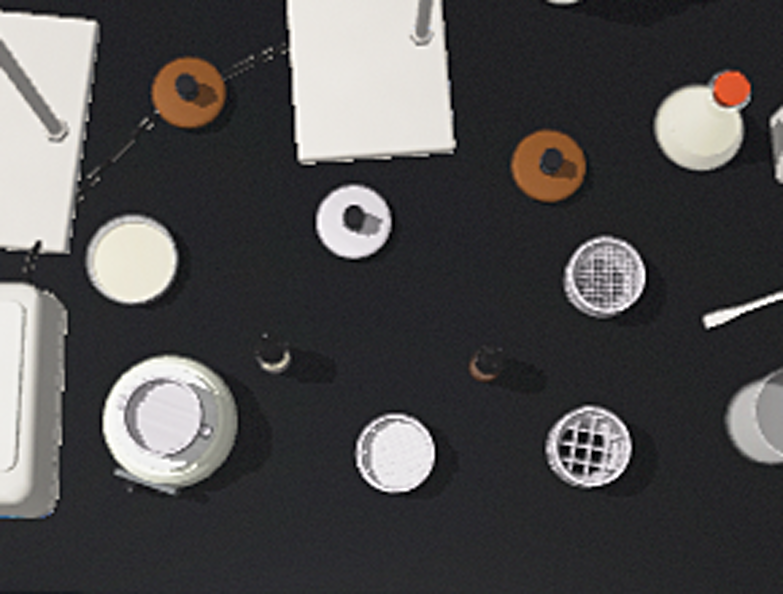

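View pics/scenec.png

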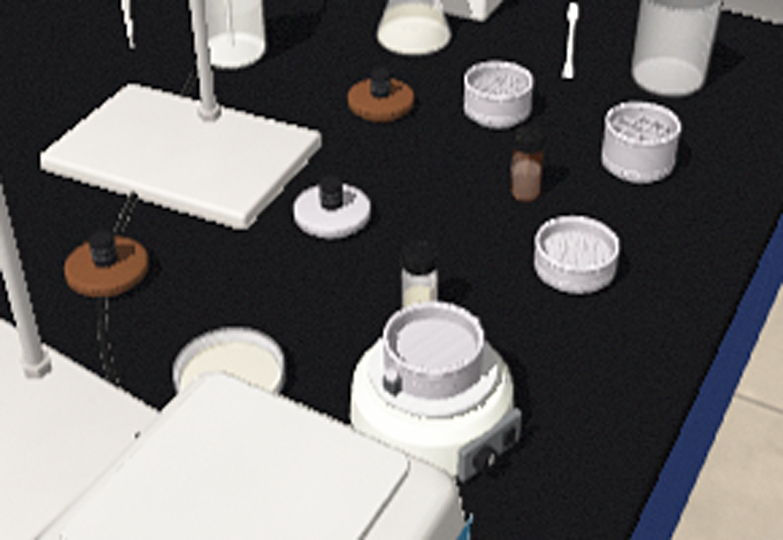

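View pics/top0.png

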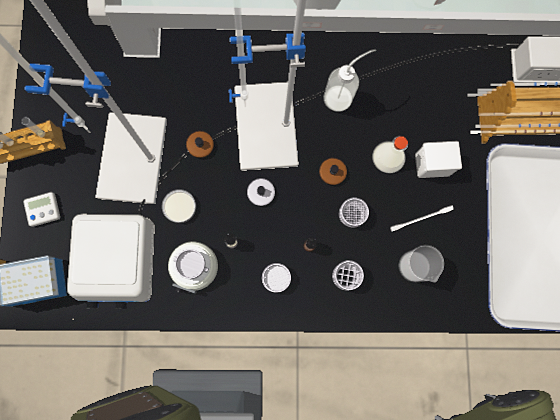

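View pics/scene0.png

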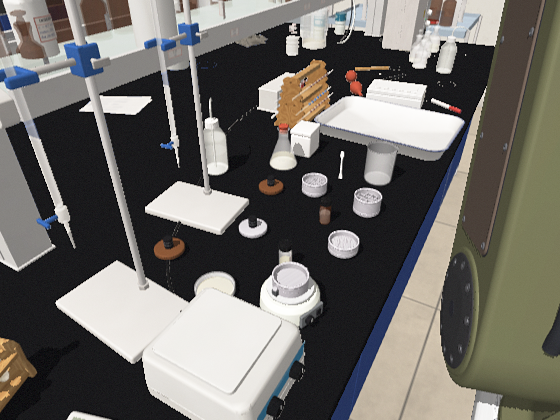

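```bash
cat > h.py <<'E'
import numpy as np, cv2
from scipy.optimize import least_squares
def cloud(im):
    d=im["depth"]; v,u=np.indices(d.shape)
    P=np.stack([(u-im["cx"])/im["fx"]*d,(v-im["cy"])/im["fy"]*d,d],-1)
    E=np.array(im["extrinsics"]); W=(P-E[:3,3])@E[:3,:3]
    W[d<=0]=np.nan
    return W
def ringfit(W,c,z0,z1,R=0.0285,rad=0.045):
    m=(np.hypot(W[...,0]-c[0],W[...,1]-c[1])<rad)&(W[...,2]>z0)&(W[...,2]<z1)
    p=W[m]
    f=lambda q: np.hypot(p[:,0]-q[0],p[:,1]-q[1])-q[2]
    r=least_squares(f,[p[:,0].mean(),p[:,1].mean(),R],loss="soft_l1",f_scale=0.002)
    return np.round(np.append(r.x,[p[:,2].mean(),len(p)]),4), np.round(p[:,:2].min(0),3),np.round(p[:,:2].max(0),3)
E
python3 - <<'E'
from h import *
for n,px in (("top",dict(pan=(189,264),fine=(276,278),coarse=(348,275),med=(354,212),lid=(260,192),vd=(232,240),vb=(310,245),shaker=(192,267))),("scene",dict(pan=(290,278),fine=(343,243),coarse=(367,202),med=(315,184),lid=(253,228),vd=(285,247),vb=(325,205)))):
    im=dict(np.load(n+"0.npz")); W=cloud(im)
    for k,(u,v) in px.items():
        c=np.nanmedian(W[v-6:v+7,u-6:u+7].reshape(-1,3),0)
        h=dict(pan=.075,fine=.03,coarse=.046,med=.038,lid=.016,vd=.06,vb=.06,shaker=.042)[k]
        try: print(n,k,np.round(c,3),*ringfit(W,c,h-.005,h+.006, rad=.06 if k=="shaker" else .03 if k[0]=="v" else .045))
        except Exception as e: print(n,k,c,e)
W=cloud(dict(np.load("top0.npz")))
for u,v in [(200,144),(333,170),(180,206),(150,158),(285,125),(237,168),(297,165),(165,118),(97,197),(240,95),(235,52),(300,45),(95,85),(80,125),(152,215),(150,298),(70,220),(422,262),(389,156),(276,328),(40,70)]:
    print((u,v),np.round(np.nanmedian(W[v-1:v+2,u-1:u+2].reshape(-1,3),0),3))
E
```

```text
top pan [ 0.458 -0.025  0.063] [ 4.58e-01 -2.77e-02  2.87e-02  7.47e-02  1.70e+02] [ 0.428 -0.057] [0.488 0.003]
top fine [ 0.434 -0.206  0.018] [ 4.335e-01 -2.063e-01  2.860e-02  2.920e-02  1.440e+02] [ 0.403 -0.236] [ 0.463 -0.178]
top coarse [ 0.44  -0.361  0.002] [ 4.393e-01 -3.586e-01  2.870e-02  4.570e-02  1.580e+02] [ 0.41  -0.389] [ 0.469 -0.329]
top med [ 0.581 -0.377  0.004] [ 5.767e-01 -3.748e-01  2.870e-02  3.730e-02  1.470e+02] [ 0.547 -0.405] [ 0.607 -0.345]
top lid [ 0.62  -0.17   0.018] [ 6.241e-01 -1.716e-01  2.230e-02  1.570e-02  4.920e+02] [ 0.594 -0.2  ] [ 0.653 -0.143]
top vd [ 0.511 -0.112  0.057] [ 5.113e-01 -1.088e-01  8.100e-03  6.000e-02  9.600e+01] [ 0.5   -0.119] [ 0.522 -0.098]
top vb [ 0.501 -0.276  0.057] [ 5.050e-01 -2.779e-01  8.200e-03  6.000e-02  9.900e+01] [ 0.494 -0.289] [ 0.515 -0.267]
top shaker [ 0.452 -0.031  0.063] [ 4.582e-01 -2.720e-02  4.370e-02  4.120e-02  4.940e+02] [ 0.402 -0.076] [0.505 0.021]
scene pan [ 0.46  -0.03   0.062] [ 4.575e-01 -2.530e-02  2.890e-02  7.320e-02  2.550e+02] [ 0.428 -0.056] [0.488 0.006]
scene fine [ 0.434 -0.20
[... 687 characters left out ...]
29 ] [ 0.516 -0.265]
(200, 144) [ 0.725 -0.036  0.037]
(333, 170) [ 0.669 -0.329  0.038]
(180, 206) [0.589 0.006 0.015]
(150, 158) [0.691 0.071 0.036]
(285, 125) [ 0.776 -0.224  0.025]
(237, 168) [ 0.682 -0.117 -0.001]
(297, 165) [ 0.687 -0.252  0.013]
(165, 118) [0.793 0.049 0.012]
(97, 197) [0.608 0.189 0.015]
(240, 95) [ 0.773 -0.129  0.194]
(235, 52) [ 0.964 -0.107  0.001]
(300, 45) [ 0.777 -0.232  0.388]
(95, 85) [0.688 0.073 0.427]
(80, 125) [0.697 0.161 0.226]
(152, 215) [ 0.571  0.07  -0.   ]
(150, 298) [0.389 0.063 0.002]
(70, 220) [ 0.558  0.249 -0.001]
(422, 262) [ 0.472 -0.528  0.002]
(389, 156) [ 0.696 -0.448  0.062]
(276, 328) [ 0.328 -0.207  0.   ]
(40, 70) [0.717 0.161 0.412]
```

Emit:
arm_command(series=[[[1,20,27,-5,0],[1,50,66,-20,0],[1,85,113,-40,0],[1,120,160,-60,0],[1,155,207,-80,0],[1,190,253,-95,0],[1,215,290,-105,0],[1,230,306,-110,0]]], squeeze=40)

```text
t: 2.4
tool_pos: [0.4252, -0.2146, 0.1436]
eef_rot: [3.141, -0.0, 0.379]
wrist_force: [0.6, -0.7, -0.9]
gripper_width: 0.0855
```

Emit:
arm_command(series=[[[1,0,0,0,0],[1,0,0,-15,0],[1,0,0,-35,0],[1,0,0,-60,0],[1,0,0,-85,0],[1,0,0,-102,0],[1,0,0,-113,0],[1,0,0,-113,0]]])

```text
t: 3.2
tool_pos: [0.4239, -0.2164, 0.03]
eef_rot: [-3.14, 0.001, 0.379]
wrist_force: [-0.6, 0.4, -0.1]
gripper_width: 0.0854
```

```bash
python3 - <<'E'
from h import *
from rig import sensors, imaging
for n,r in (("scene",(290,200,400,300)),("top",(220,230,340,320))):
    im=imaging.snapshot(n); a=im["color"][r[1]:r[3],r[0]:r[2]]
    cv2.imwrite(f"pics/{n}1.png",cv2.resize(a,None,fx=6,fy=6,interpolation=cv2.INTER_CUBIC))
s=sensors.observe(); print(s["tool_pos"],s["wrist_force"])
E
```

```text
[ 0.42469748 -0.21670068  0.03148586] [-0.24039401 -0.75240899 -0.16045063]
```

View pics/scene1.png

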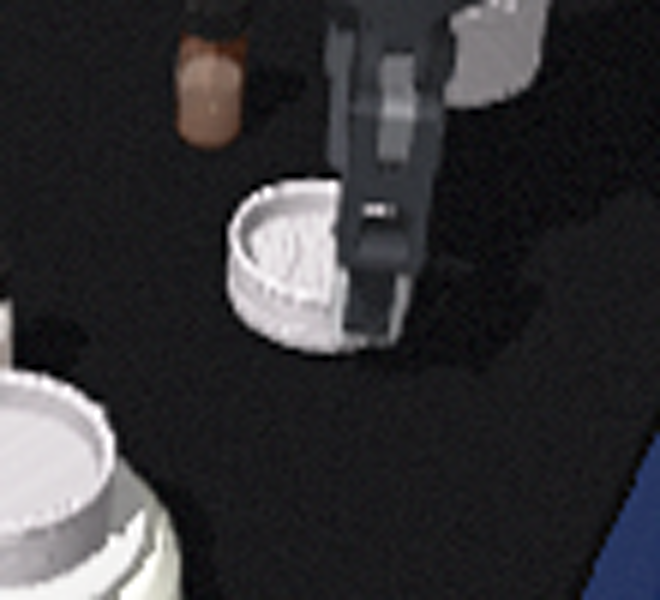

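View pics/top1.png

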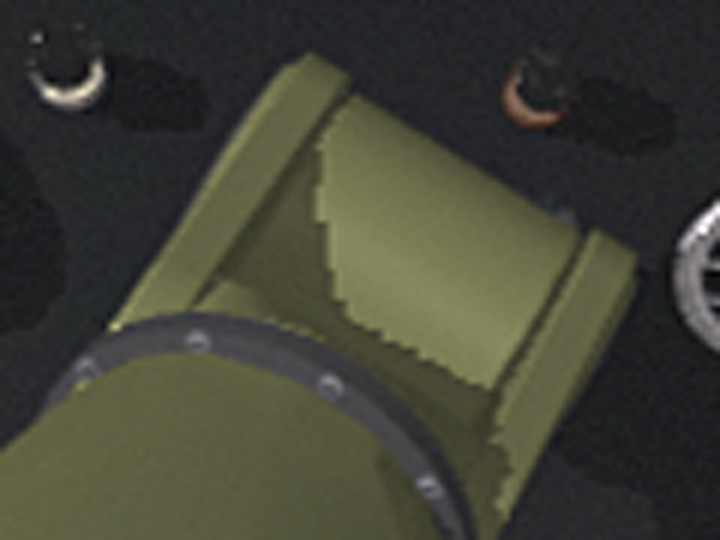

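Emit:
arm_command(series=[[[1,4,6,-2,0],[1,9,12,-4,0],[1,9,12,-4,0],[1,9,12,-4,0],[1,9,12,-4,0],[1,9,12,-4,0],[1,9,12,-4,0],[1,9,12,-4,0]]])

```text
t: 4.1
tool_pos: [0.4334, -0.2045, 0.0269]
eef_rot: [3.142, -0.0, 0.379]
wrist_force: [-0.7, 0.4, -0.0]
gripper_width: 0.0854
```

```bash
python3 - <<'E'
from h import *
from rig import sensors, imaging
P=[]
for i in range(3):
    im=imaging.snapshot("scene"); s=sensors.observe();P.append(s["tool_pos"])
a=im["color"][200:300,290:400]
cv2.imwrite(f"pics/scene2.png",cv2.resize(a,None,fx=6,fy=6,interpolation=cv2.INTER_CUBIC))
print(np.round(P,4),s["wrist_force"])
E
```

```text
[[ 0.4334 -0.2044  0.0269]
 [ 0.4334 -0.2044  0.0269]
 [ 0.4334 -0.2044  0.0269]] [0.5072076  0.14352686 0.67024334]
```

View pics/scene2.png

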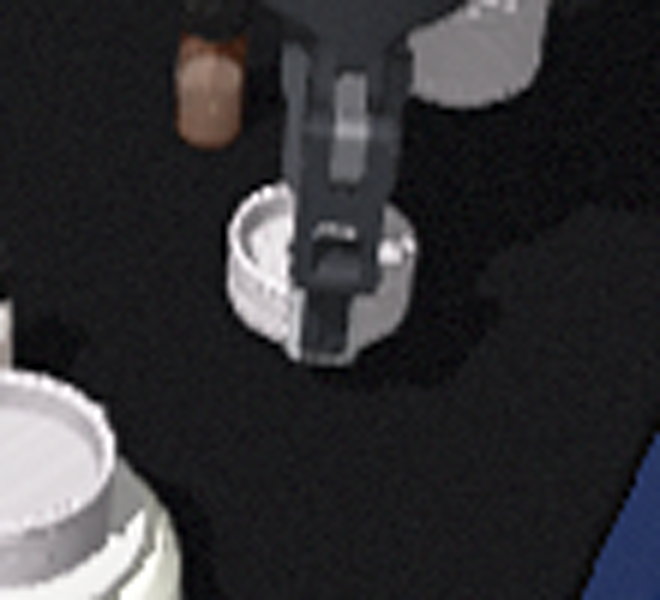

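Emit:
arm_command(series=[[[0.5,0,0,0,0],[0.5,0,0,0,0],[0.5,0,0,0,0],[0.5,0,0,0,0],[0.5,0,0,0,0],[0.5,0,0,10,0],[0.5,0,0,30,0],[0.5,0,0,60,0]]], squeeze=40)

```text
t: 5.05
tool_pos: [0.4328, -0.204, 0.0869]
eef_rot: [-3.14, 0.002, 0.379]
wrist_force: [-0.4, -0.6, -0.2]
gripper_width: 0.0594
```

Emit:
arm_command(series=[[[0.5,0,5,25,0],[0.5,4,30,45,0],[0.5,9,65,60,0],[0.5,15,105,63,0],[0.5,20,145,63,0],[0.5,24,170,63,0],[0.5,25,178,63,0],[0.5,25,178,63,0]]])

```text
t: 5.85
tool_pos: [0.4585, -0.0259, 0.1501]
eef_rot: [3.141, -0.0, 0.38]
wrist_force: [-0.2, 0.4, -0.9]
gripper_width: 0.0595
```

```bash
cat > look.py <<'E'
import sys
from h import *
from rig import sensors, imaging
tag=sys.argv[1]; r=list(map(int,sys.argv[2:6])) if len(sys.argv)>2 else (190,150,420,340)
im=imaging.snapshot("scene"); s=sensors.observe()
np.savez(f"s_{tag}.npz",**im)
a=im["color"][r[1]:r[3],r[0]:r[2]]; f=min(780/a.shape[1],580/a.shape[0])
cv2.imwrite(f"pics/s_{tag}.png",cv2.resize(a,None,fx=f,fy=f,interpolation=cv2.INTER_CUBIC))
print(s["t"],np.round(s["tool_pos"],4),np.round(s["wrist_force"],2),round(s["gripper_width"],4))
E
python3 look.py a
```

```text
5.9 [ 0.4584 -0.0267  0.15  ] [-0.28  0.8  -1.17] 0.0596
```

View pics/s_a.png

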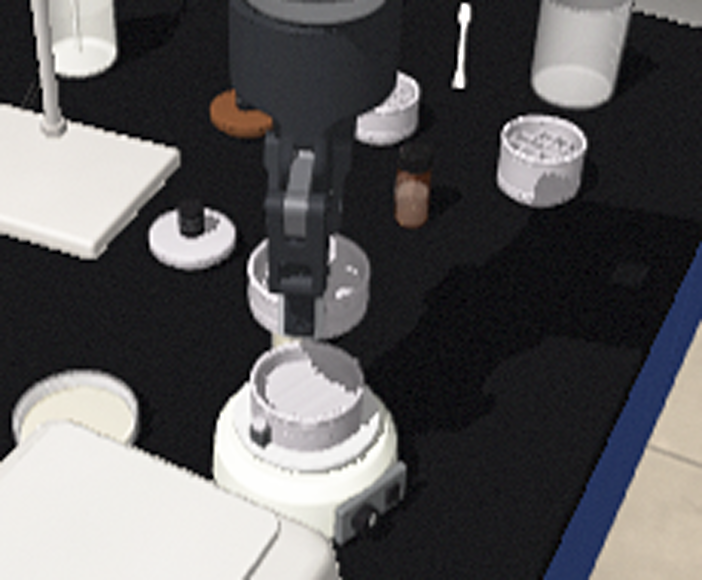

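```bash
python3 - <<'E'
from h import *
im=dict(np.load("s_a.npz"));W=cloud(im)
print(ringfit(W,(.458,-.0265),.068,.079,rad=.035))
for z0,z1 in ((.148,.158),(.135,.148)):print(ringfit(W,(.458,-.0265),z0,z1,rad=.034))
E
```

```text
(array([ 4.575e-01, -2.510e-02,  2.870e-02,  7.250e-02,  3.070e+02]), array([ 0.427, -0.056]), array([0.487, 0.004]))
(array([ 4.578e-01, -2.470e-02,  2.880e-02,  1.509e-01,  1.680e+02]), array([ 0.427, -0.056]), array([0.489, 0.006]))
(array([ 4.577e-01, -2.220e-02,  2.700e-02,  1.412e-01,  3.560e+02]), array([ 0.428, -0.054]), array([0.486, 0.005]))
```

Emit:
arm_command(series=[[[0.5,0,0,-15,0],[0.5,0,0,-33,0],[0.5,0,0,-42,0],[0.5,0,0,-47,0],[0.5,0,0,-51,0],[0.5,0,0,-54,0],[0.5,0,0,-55,0],[0.5,0,0,-55,0]]])

```text
t: 6.7
tool_pos: [0.4585, -0.0264, 0.095]
eef_rot: [3.141, -0.0, 0.379]
wrist_force: [0.2, 0.2, -0.1]
gripper_width: 0.0596
```

Emit:
arm_command(series=[[[0.5,0,0,-1,0],[1,0,0,-1,0],[1,0,0,-1,0],[1,0,0,-1,0],[1,0,0,5,0],[1,0,0,30,0],[1,0,0,65,0],[1,0,0,95,0]]])

```text
t: 7.5
tool_pos: [0.4584, -0.0264, 0.1918]
eef_rot: [3.141, -0.0, 0.379]
wrist_force: [0.2, 0.7, 0.5]
gripper_width: 0.0854
```

```bash
python3 look.py b; python3 - <<'E'
from h import *
im=dict(np.load("s_b.npz"));W=cloud(im)
print(ringfit(W,(.458,-.0265),.088,.101,rad=.034))
E
```

```text
7.55 [ 0.46   -0.0265  0.1963] [ 1.8  -0.25  6.43] 0.0855
(array([ 4.581e-01, -2.520e-02,  2.870e-02,  9.340e-02,  3.920e+02]), array([ 0.428, -0.056]), array([0.488, 0.005]))
```

View pics/s_b.png

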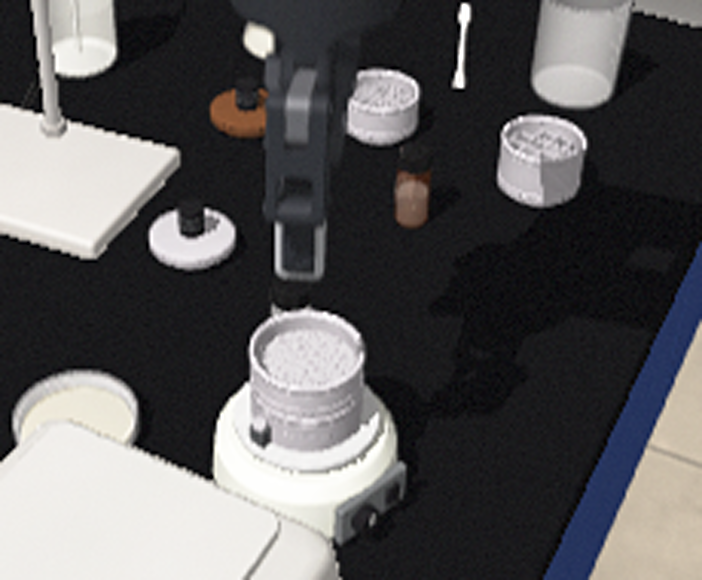

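Emit:
arm_command(series=[[[1,5,-15,0,0],[1,18,-53,-5,0],[1,34,-100,-15,0],[1,50,-147,-30,0],[1,66,-194,-45,0],[1,82,-241,-60,0],[1,98,-288,-70,0],[1,110,-325,-75,0]]])

```text
t: 8.35
tool_pos: [0.5685, -0.3533, 0.1139]
eef_rot: [-3.141, 0.001, 0.378]
wrist_force: [0.6, 0.7, 0.7]
gripper_width: 0.0854
```

Emit:
arm_command(series=[[[1,5,-14,-10,0],[1,8,-22,-25,0],[1,8,-22,-45,0],[1,8,-22,-65,0],[1,8,-22,-78,0],[1,8,-22,-83,0],[1,8,-22,-85,0],[1,8,-22,-85,0]]])

```text
t: 9.15
tool_pos: [0.5767, -0.3735, 0.0306]
eef_rot: [3.141, -0.001, 0.379]
wrist_force: [-0.0, -0.4, -0.4]
gripper_width: 0.0852
```

```bash
python3 look.py c 250 130 430 260
```

```text
9.2 [ 0.5768 -0.3736  0.0308] [ 0.89  1.13 -0.33] 0.0854
```

View pics/s_c.png

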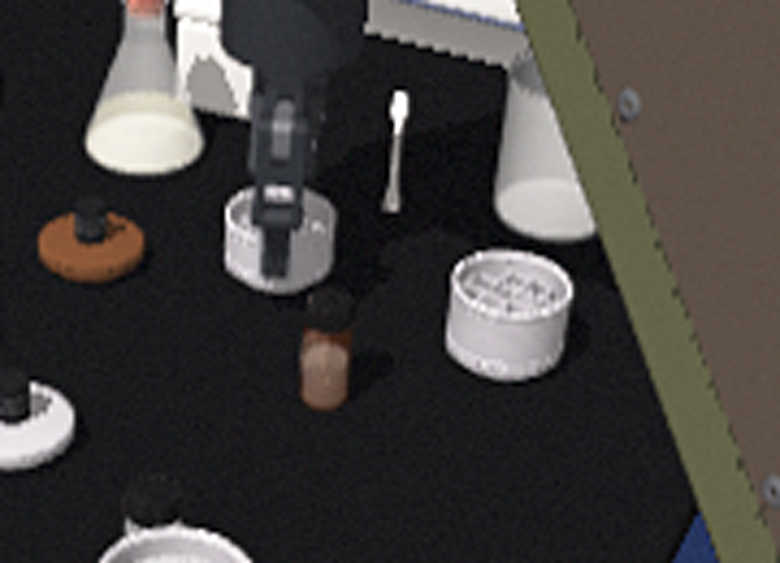

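Emit:
arm_command(series=[[[0.5,0,0,0,0],[0.5,0,0,0,0],[0.5,0,0,0,0],[0.5,0,0,0,0],[0.5,0,0,10,0],[0.5,0,0,30,0],[0.5,0,0,65,0],[0.5,0,0,105,0]]], squeeze=40)

```text
t: 10.0
tool_pos: [0.576, -0.373, 0.1357]
eef_rot: [-3.14, 0.001, 0.379]
wrist_force: [-0.2, -0.4, -0.5]
gripper_width: 0.0592
```

Emit:
arm_command(series=[[[0.5,-5,15,25,0],[0.5,-18,53,35,0],[0.5,-34,100,40,0],[0.5,-50,147,40,0],[0.5,-66,194,40,0],[0.5,-82,241,40,0],[0.5,-97,285,40,0],[0.5,-108,318,40,0]]])

```text
t: 10.8
tool_pos: [0.4673, -0.0533, 0.1757]
eef_rot: [3.141, -0.001, 0.38]
wrist_force: [-0.4, 0.5, -0.6]
gripper_width: 0.0595
```

Emit:
arm_command(series=[[[0.5,-5,15,0,0],[0.5,-9,26,-5,0],[0.5,-10,29,-12,0],[0.5,-10,29,-18,0],[0.5,-10,29,-20,0],[0.5,-10,29,-20,0],[0.5,-10,29,-20,0],[0.5,-10,29,-20,0]]])

```text
t: 11.6
tool_pos: [0.4586, -0.0267, 0.155]
eef_rot: [3.141, -0.0, 0.378]
wrist_force: [0.2, -0.4, -1.0]
gripper_width: 0.0593
```

```bash
python3 look.py d; python3 - <<'E'
from h import *
im=dict(np.load("s_d.npz"));W=cloud(im)
print(ringfit(W,(.458,-.0265),.090,.101,rad=.034)[0])
print(ringfit(W,(.458,-.0265),.155,.168,rad=.034)[0])
E
```

```text
11.65 [ 0.4586 -0.0266  0.155 ] [ 0.62  0.6  -0.46] 0.0592
[ 4.58e-01 -2.51e-02  2.86e-02  9.43e-02  2.24e+02]
[ 4.581e-01 -2.490e-02  2.870e-02  1.592e-01  1.990e+02]
```

View pics/s_d.png

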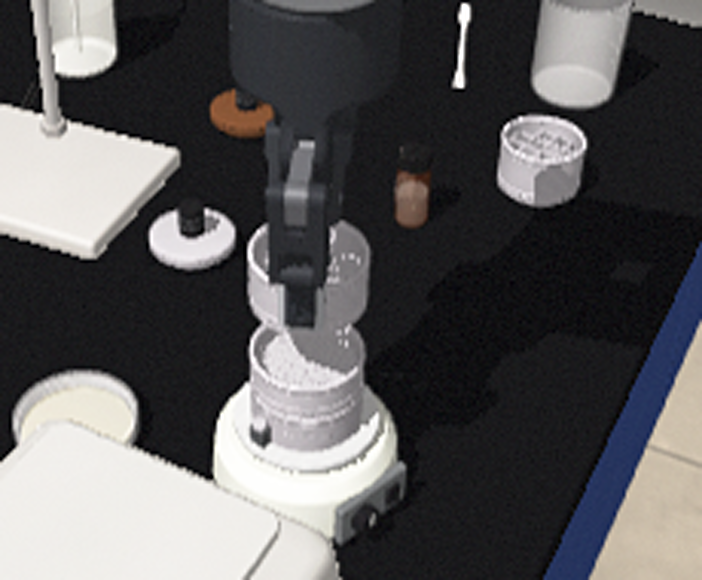

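Emit:
arm_command(series=[[[0.5,0,0,-10,0],[0.5,0,0,-18,0],[0.5,0,0,-24,0],[0.5,0,0,-29,0],[0.5,0,0,-32,0],[0.5,0,0,-34,0],[0.5,0,0,-35,0],[0.5,0,0,-35,0]]])

```text
t: 12.45
tool_pos: [0.4586, -0.0264, 0.1201]
eef_rot: [3.141, -0.0, 0.379]
wrist_force: [0.1, 0.5, -0.7]
gripper_width: 0.0593
```

Emit:
arm_command(series=[[[0.5,0,0,0,0],[1,0,0,0,0],[1,0,0,0,0],[1,0,0,0,0],[1,0,0,5,0],[1,0,0,30,0],[1,0,0,65,0],[1,0,0,95,0]]])

```text
t: 13.25
tool_pos: [0.4584, -0.0264, 0.2167]
eef_rot: [3.141, -0.0, 0.379]
wrist_force: [0.5, -0.4, -0.6]
gripper_width: 0.0857
```

```bash
python3 look.py e; python3 - <<'E'
from h import *
im=dict(np.load("s_e.npz"));W=cloud(im)
print(ringfit(W,(.458,-.0265),.120,.131,rad=.034)[0])
E
```

```text
13.3 [ 0.4599 -0.0265  0.2213] [ 0.74 -0.41  6.22] 0.0854
[ 4.582e-01 -2.500e-02  2.870e-02  1.244e-01  3.430e+02]
```

View pics/s_e.png

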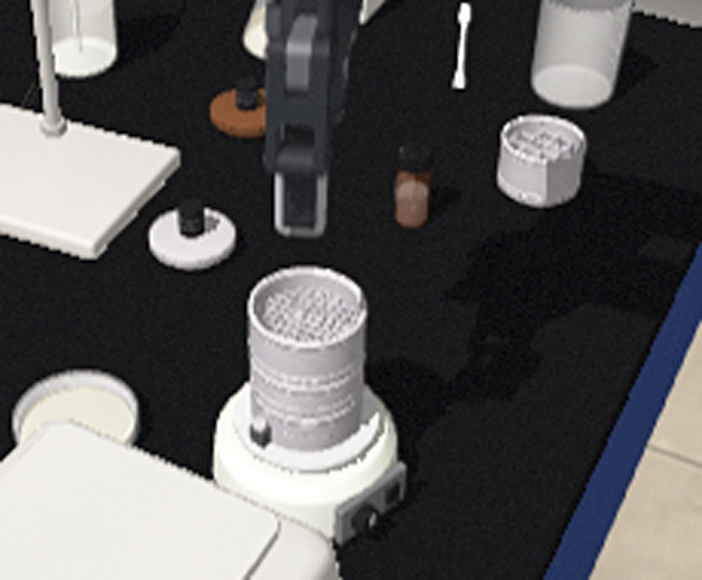

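Emit:
arm_command(series=[[[1,-1,-15,0,0],[1,-3,-53,-3,0],[1,-6,-100,-15,0],[1,-9,-147,-35,0],[1,-12,-193,-55,0],[1,-14,-238,-75,0],[1,-17,-282,-88,0],[1,-19,-315,-95,0]]])

```text
t: 14.1
tool_pos: [0.4385, -0.3436, 0.1186]
eef_rot: [-3.14, 0.001, 0.378]
wrist_force: [0.4, 1.4, 0.6]
gripper_width: 0.0855
```

Emit:
arm_command(series=[[[1,0,-10,-10,0],[1,0,-16,-25,0],[1,0,-16,-45,0],[1,0,-16,-65,0],[1,0,-16,-77,0],[1,0,-16,-82,0],[1,0,-16,-84,0],[1,0,-16,-84,0]]])

```text
t: 14.9
tool_pos: [0.4397, -0.3573, 0.0363]
eef_rot: [3.141, -0.0, 0.379]
wrist_force: [-0.5, -0.1, -0.7]
gripper_width: 0.0854
```

```bash
python3 look.py f 250 130 430 260
```

```text
14.95 [ 0.4398 -0.3574  0.0365] [-1.3  -0.65 -0.51] 0.0853
```

View pics/s_f.png

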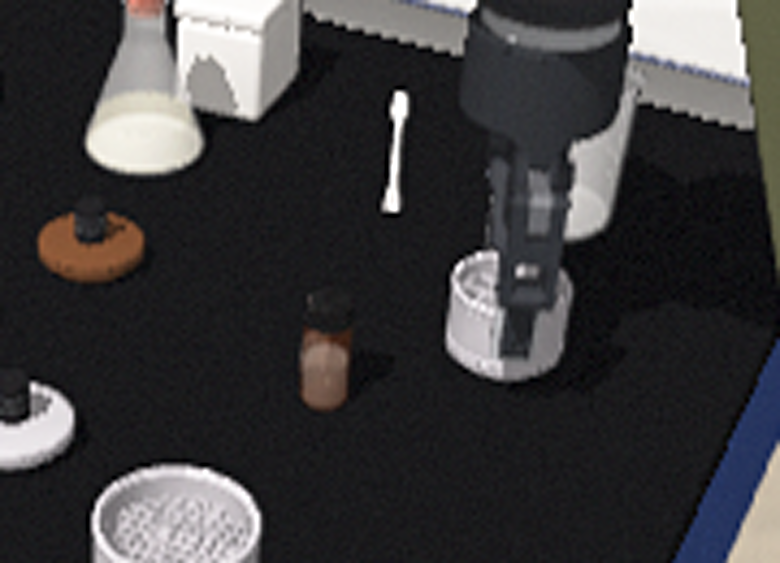

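Centred on the coarse sieve at crop (510,320). Grip and lift (target height: stack rim 127 mm).

Emit:
arm_command(series=[[[0.5,0,0,0,0],[0.5,0,0,0,0],[0.5,0,0,0,0],[0.5,0,0,0,0],[0.5,0,0,10,0],[0.5,0,0,35,0],[0.5,0,0,75,0],[0.5,0,0,120,0]]], squeeze=40)

```text
t: 15.75
tool_pos: [0.4389, -0.3569, 0.157]
eef_rot: [-3.14, 0.001, 0.379]
wrist_force: [-0.2, 0.1, -1.2]
gripper_width: 0.0592
```

Emit:
arm_command(series=[[[0.5,0,10,30,0],[0.5,2,40,50,0],[0.5,5,85,57,0],[0.5,8,131,57,0],[0.5,10,177,57,0],[0.5,13,223,57,0],[0.5,16,268,57,0],[0.5,18,300,57,0]]])

```text
t: 16.55
tool_pos: [0.4571, -0.055, 0.2137]
eef_rot: [3.141, -0.001, 0.38]
wrist_force: [1.0, -1.2, -1.9]
gripper_width: 0.059
```

Emit:
arm_command(series=[[[0.5,0,15,0,0],[0.5,1,26,-5,0],[0.5,1,31,-14,0],[0.5,1,31,-21,0],[0.5,1,31,-25,0],[0.5,1,31,-25,0],[0.5,1,31,-25,0],[0.5,1,31,-25,0]]])

```text
t: 17.35
tool_pos: [0.4585, -0.0267, 0.1881]
eef_rot: [3.141, -0.0, 0.378]
wrist_force: [0.3, 0.5, -1.8]
gripper_width: 0.0594
```

```bash
python3 look.py g; python3 - <<'E'
from h import *
im=dict(np.load("s_g.npz"));W=cloud(im)
print(ringfit(W,(.458,-.0265),.120,.131,rad=.034)[0])
print(ringfit(W,(.458,-.0265),.190,.202,rad=.034)[0])
E
```

```text
17.4 [ 0.4586 -0.0266  0.1881] [-0.3  -0.53 -1.26] 0.0589
[ 4.581e-01 -2.480e-02  2.850e-02  1.244e-01  2.340e+02]
[ 4.576e-01 -2.540e-02  2.870e-02  1.945e-01  2.280e+02]
```

View pics/s_g.png

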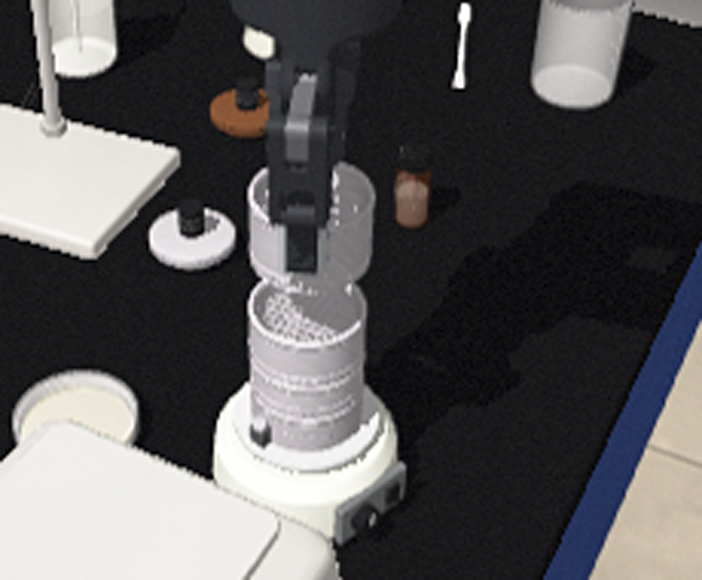

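Aligned within 0.6 mm. Lower 32.5 mm.

Emit:
arm_command(series=[[[0.5,0,0,-8,0],[0.5,0,0,-16,0],[0.5,0,0,-22,0],[0.5,0,0,-26,0],[0.5,0,0,-29,0],[0.5,0,0,-31,0],[0.5,0,0,-32,0],[0.5,0,0,-32,0]]])

```text
t: 18.2
tool_pos: [0.4585, -0.0264, 0.1559]
eef_rot: [3.142, -0.0, 0.379]
wrist_force: [0.0, -0.6, -1.7]
gripper_width: 0.0593
```

Emit:
arm_command(series=[[[0.5,0,0,0,0],[1,0,0,0,0],[1,0,0,0,0],[1,0,0,0,0],[1,0,0,5,0],[1,0,0,25,0],[1,0,0,55,0],[1,0,0,85,0]]])

```text
t: 19.0
tool_pos: [0.4582, -0.0263, 0.2422]
eef_rot: [-3.141, 0.0, 0.379]
wrist_force: [0.5, 0.4, -0.5]
gripper_width: 0.0853
```

```bash
python3 look.py h; python3 - <<'E'
from h import *
im=dict(np.load("s_h.npz"));W=cloud(im)
print(ringfit(W,(.458,-.0265),.158,.169,rad=.034)[0])
E
```

```text
19.05 [ 0.4597 -0.0265  0.2471] [ 1.1  -0.31  6.66] 0.0852
[ 4.576e-01 -2.520e-02  2.880e-02  1.623e-01  3.690e+02]
```

View pics/s_h.png

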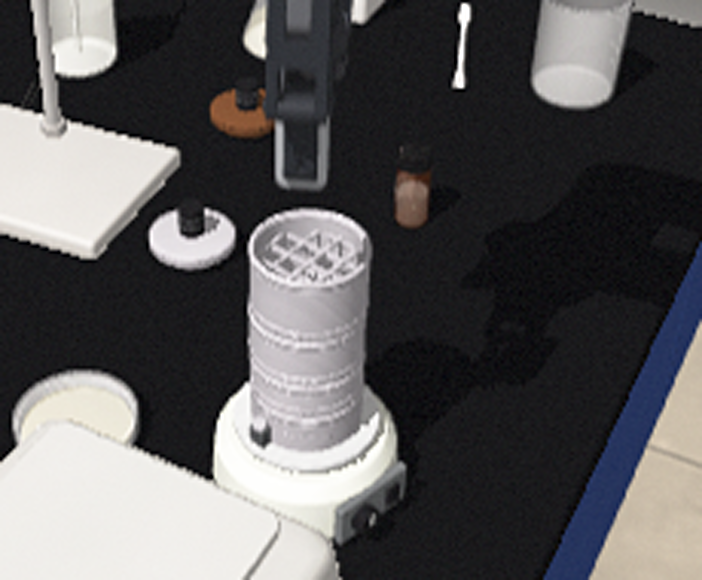

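```bash
python3 - <<'E'
from h import *
t=dict(np.load("top0.npz"));s=dict(np.load("scene0.npz"))
a=cv2.resize(t["color"][165:220,230:290],(390,358),interpolation=cv2.INTER_CUBIC)
b=cv2.resize(s["color"][200:255,225:285],(390,358),interpolation=cv2.INTER_CUBIC)
cv2.imwrite("pics/lid.png",np.hstack([a,b]))
for n,im in (("top",t),("scene",s)):
    W=cloud(im); c=(.624,-.1705)
    m=(np.hypot(W[...,0]-c[0],W[...,1]-c[1])<.016)&(W[...,2]>.034)&(W[...,2]<.043); print(n,"knob",np.round(W[m].min(0),4),np.round(W[m].max(0),4),np.round(W[m].mean(0),4))
    m=(np.hypot(W[...,0]-c[0],W[...,1]-c[1])<.04)&(W[...,2]>.011)&(W[...,2]<.020); p=W[m][:,:2].astype(np.float32); print("disc",cv2.minEnclosingCircle(p))
E
```

```text
top knob [ 0.615  -0.1782  0.0347] [ 0.6316 -0.1629  0.0426] [ 0.6232 -0.171   0.0381]
disc ((0.6236447095870972, -0.17176969349384308), 0.030456427484750748)
scene knob [ 0.6148 -0.1774  0.0342] [ 0.6313 -0.1618  0.0386] [ 0.6227 -0.1686  0.0366]
disc ((0.6230998635292053, -0.16907615959644318), 0.03091007098555565)
```

View pics/lid.png

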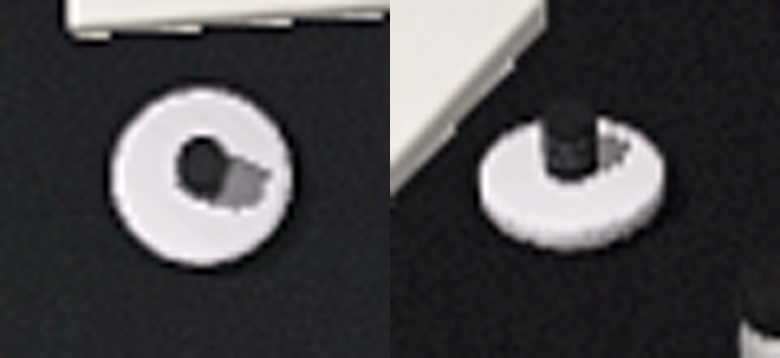

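Emit:
arm_command(series=[[[0.5,12,-10,0,0],[0.5,40,-35,0,0],[0.5,75,-65,-15,0],[0.5,107,-94,-40,0],[0.5,137,-120,-75,0],[0.5,156,-136,-110,0],[0.5,165,-144,-140,0],[0.5,165,-144,-145,0]]])

```text
t: 19.85
tool_pos: [0.6224, -0.1708, 0.0916]
eef_rot: [-3.138, 0.005, 0.378]
wrist_force: [-0.8, 0.1, 0.8]
gripper_width: 0.043
```

Emit:
arm_command(series=[[[0.5,0,0,0,0],[0.5,0,0,-10,0],[0.5,0,0,-25,0],[0.5,0,0,-40,0],[0.5,0,0,-48,0],[0.5,0,0,-52,0],[0.5,0,0,-54,0],[0.5,0,0,-54,0]]])

```text
t: 20.65
tool_pos: [0.6235, -0.1704, 0.0419]
eef_rot: [3.141, -0.0, 0.379]
wrist_force: [0.4, -0.5, 0.0]
gripper_width: 0.0433
```

```bash
python3 look.py i 200 180 310 265
```

```text
20.7 [ 0.6236 -0.1704  0.0422] [ 0.24 -0.69  0.71] 0.0428
```

View pics/s_i.png

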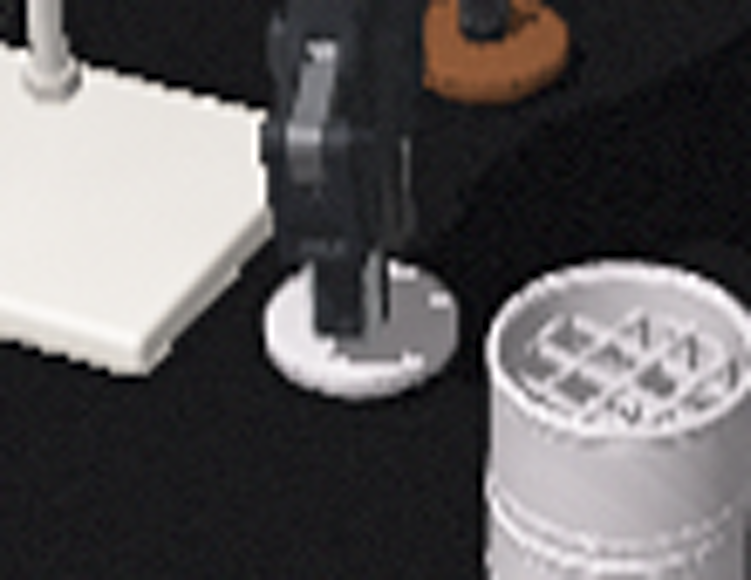

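Emit:
arm_command(series=[[[0.5,0,0,-2,0],[0,0,0,-2,0],[0,0,0,-2,0],[0,0,0,-2,0],[0,0,0,-2,0],[0,0,0,-2,0],[0,0,0,5,0],[0,0,0,20,0]]], squeeze=40)

```text
t: 21.5
tool_pos: [0.6228, -0.1701, 0.0614]
eef_rot: [-3.14, 0.002, 0.379]
wrist_force: [-0.2, 0.3, -0.5]
gripper_width: 0.0149
```

Emit:
arm_command(series=[[[0,0,0,35,0],[0,0,0,75,0],[0,0,0,120,0],[0,-10,8,150,0],[0,-35,30,160,0],[0,-65,56,163,0],[0,-95,83,163,0],[0,-120,105,163,0]]])

```text
t: 22.3
tool_pos: [0.5018, -0.0642, 0.2261]
eef_rot: [3.141, -0.001, 0.379]
wrist_force: [0.8, -0.0, -0.2]
gripper_width: 0.0148
```

```bash
python3 look.py j
```

```text
22.35 [ 0.4995 -0.0619  0.226 ] [0.84 1.73 0.57] 0.0153
```

View pics/s_j.png

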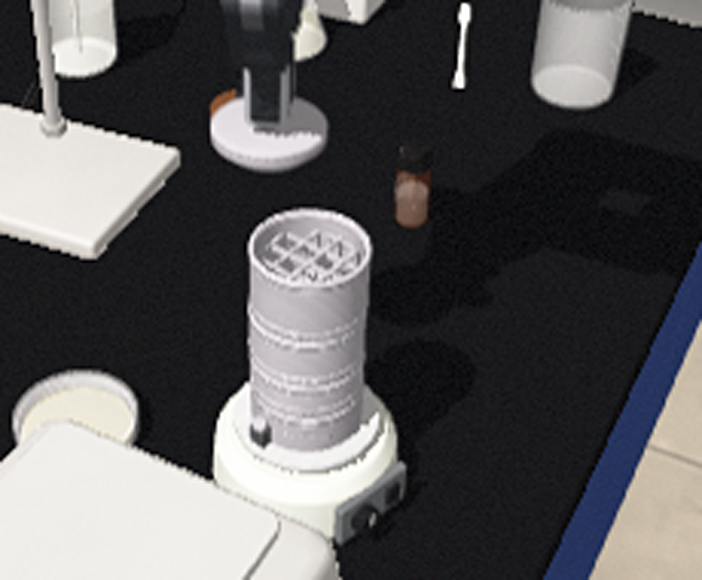

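Emit:
arm_command(series=[[[0,-18,15,0,0],[0,-33,29,0,0],[0,-41,36,0,0],[0,-45,39,0,0],[0,-45,39,-5,0],[0,-45,39,-10,0],[0,-45,39,-10,0],[0,-45,39,-10,0]]])

```text
t: 23.15
tool_pos: [0.4586, -0.0267, 0.2145]
eef_rot: [-3.141, 0.001, 0.378]
wrist_force: [-0.2, -0.3, -0.2]
gripper_width: 0.0152
```

```bash
python3 look.py k; python3 - <<'E'
from h import *
im=dict(np.load("s_k.npz"));W=cloud(im)
print(ringfit(W,(.458,-.0265),.158,.169,rad=.034)[0])
c=(.458,-.0265)
m=(np.hypot(W[...,0]-c[0],W[...,1]-c[1])<.045)&(W[...,2]>.180)&(W[...,2]<.195); p=W[m]; h=np.histogram(p[:,2],15,(.18,.195));print(h[0])
for lo in (.183,.186,.188):
  q=p[p[:,2]>lo][:,:2].astype(np.float32);print(lo,cv2.minEnclosingCircle(q))
E
```

```text
23.2 [ 0.4586 -0.0266  0.2147] [-1.27  0.79 -1.33] 0.0151
[ 4.577e-01 -2.530e-02  2.880e-02  1.624e-01  2.110e+02]
[  1   6  19  22  19  36  25  40 131 287 104   6   0   0   3]
0.183 ((0.4586431086063385, -0.025653384625911713), 0.030901629477739334)
0.186 ((0.4587847888469696, -0.026031121611595154), 0.030667921528220177)
0.188 ((0.4584601819515228, -0.025802331045269966), 0.03004421293735504)
```

View pics/s_k.png

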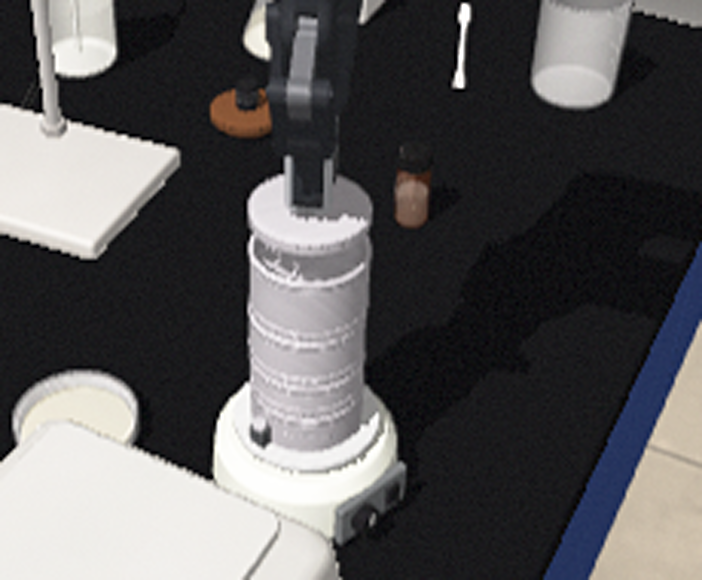

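Emit:
arm_command(series=[[[0,0,0,-4,0],[0,0,0,-8,0],[0,0,0,-11,0],[0,0,0,-14,0],[0,0,0,-16,0],[0,0,0,-17,0],[0,0,0,-17,0],[0,0,0,-17,0]]])

```text
t: 24.0
tool_pos: [0.4585, -0.0264, 0.198]
eef_rot: [3.142, -0.0, 0.379]
wrist_force: [0.4, -0.0, -1.2]
gripper_width: 0.015
```

Emit:
arm_command(series=[[[0.6,0,0,0,0],[0.6,0,0,0,0],[0.6,0,0,0,0],[0.6,0,0,0,0],[0.6,0,0,5,0],[0.6,0,0,25,0],[0.6,0,0,55,0],[0.6,0,0,90,0]]])

```text
t: 24.8
tool_pos: [0.4581, -0.0263, 0.2888]
eef_rot: [-3.141, 0.001, 0.379]
wrist_force: [0.2, 0.4, -0.0]
gripper_width: 0.0514
```

Emit:
arm_command(series=[[[0.6,0,-15,0,0],[0.6,0,-50,0,0],[0.6,0,-90,0,0],[0.6,0,-130,0,0],[0.6,0,-165,0,0],[0.6,0,-190,0,0],[0.6,0,-200,0,0],[0.6,0,-200,0,0]]])

```text
t: 25.6
tool_pos: [0.4583, -0.2269, 0.2878]
eef_rot: [-3.141, 0.0, 0.377]
wrist_force: [0.3, -0.3, 0.3]
gripper_width: 0.051
```

```bash
python3 look.py l; python3 - <<'E'
from h import *
from rig import imaging
t=imaging.snapshot("top"); cv2.imwrite("pics/t_l.png",cv2.resize(t["color"][130:330,130:420],None,fx=2.7,fy=2.7,interpolation=cv2.INTER_CUBIC))
c=(.458,-.0265)
for n,im in (("scene",dict(np.load("s_l.npz"))),("top",t)):
    W=cloud(im); r=np.hypot(W[...,0]-c[0],W[...,1]-c[1])
    m=(r<.034)&(W[...,2]>.165)&(W[...,2]<.180); p=W[m]; m2=np.abs(p[:,2]-np.median(p[:,2]))<.004; p=p[m2]
    A=np.c_[p[:,:2]-c,np.ones(len(p))]; k=np.linalg.lstsq(A,p[:,2],rcond=None)[0]
    print(n,"lid disc z,tilt deg",np.round(k[2],4),np.round(np.degrees(k[:2]),2),cv2.minEnclosingCircle(p[:,:2].astype(np.float32)))
    m=(r<.013)&(W[...,2]>.19);print("knob",np.round(np.nanmedian(W[m],0),4))
    for nm,q in (("dark",(.5112,-.107)),("brown",(.5054,-.2767))):
        m=(np.hypot(W[...,0]-q[0],W[...,1]-q[1])<.03)&(W[...,2]>.055)&(W[...,2]<.066)
        if m.sum(): print(nm,ringfit(W,q,.055,.066,rad=.03)[0])
E
```

```text
25.65 [ 0.4584 -0.226   0.2879] [0.65 0.39 0.87] 0.0513
scene lid disc z,tilt deg 0.1719 [ 0.51 -1.24] ((0.45800793170928955, -0.02557864785194397), 0.030849864706397057)
knob [ 0.4574 -0.0237  0.1939]
brown [ 5.051e-01 -2.752e-01  8.800e-03  5.860e-02  6.500e+01]
top lid disc z,tilt deg 0.1726 [-0.02 -0.37] ((0.4587551951408386, -0.027448002249002457), 0.030322616919875145)
knob [ 0.459  -0.0276  0.1945]
dark [ 5.119e-01 -1.086e-01  8.100e-03  5.950e-02  9.600e+01]
```

View pics/s_l.png

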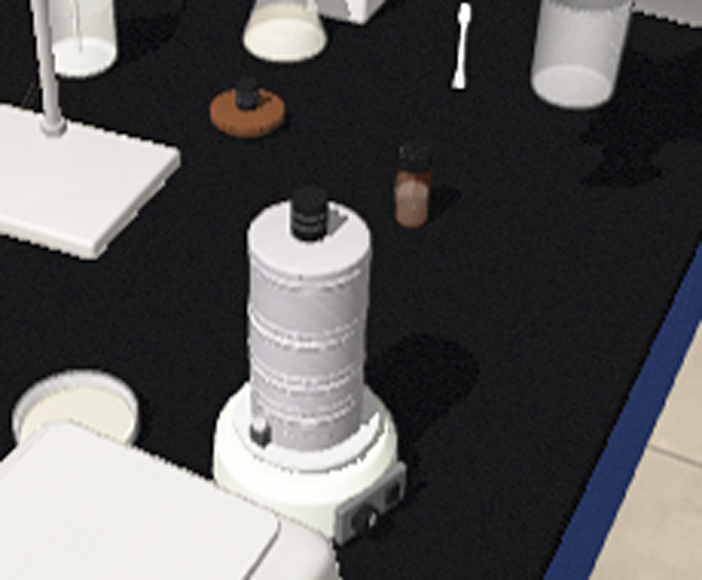

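View pics/t_l.png

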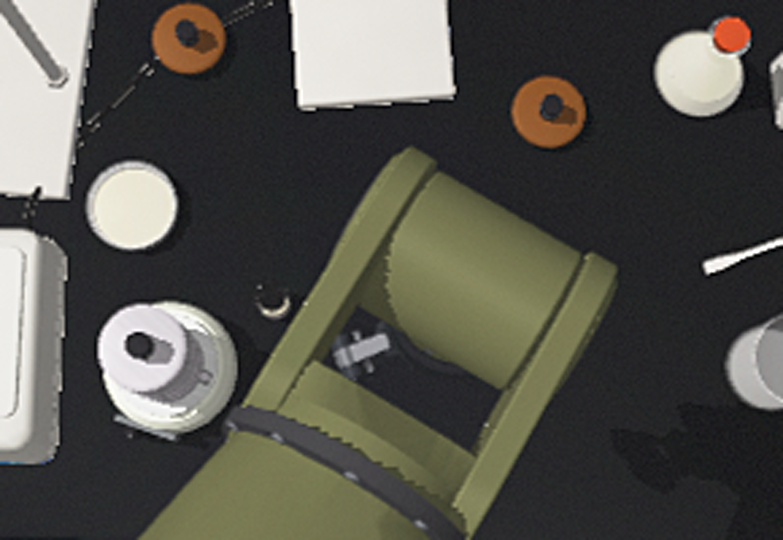

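```bash
python3 -c "
from rig import sign_off
print(sign_off())"
```

```text
the job is handed in; nothing more can be done
None
```

I built the stack on the shaker pan one piece at a time: fine sieve, medium, coarse, then the steel lid. The two brown look-alikes were left alone. I then opened the gripper, moved the arm about 0.2 m clear, and handed in after about 26 s of the 96 s allowed.

- **Nesting:** The lid's top measured 172.6 mm in the top camera and 171.9 mm in the scene camera, against 173 mm for a fully nested stack. The top of the knob read 194.5 and 193.9 mm against 195 mm. The three sieve rims also matched their expected heights, allowing for that camera's usual reading about 2.5 mm low.
- **Level:** The two cameras disagreed on tilt. The top camera gave about 0.4° and the scene camera about 1.3°. I put the difference down to sparse edge readings in the scene camera, because the seams look even in the picture.
- **Vials:** Both are upright and within 1 mm of where they started. Each was measured in only one camera at the end: the dark-capped one in the top view and the brown one in the scene view.
- **Odd reading:** The gripper showed 15 mm while holding the 18 mm knob, but the lid stayed centred within about 1 mm and was released cleanly.
- **Forces:** The wrist force in the readings I took stayed below about 7 N.

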